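# Clear the squaring stage and hold a specimen block in its corner

### The arm

A 7-joint arm with a two-finger parallel gripper is mounted at the origin on the work surface. World frame = base frame: x ahead of the robot, y to its left, z up, the work surface at z = 0. Lengths are in m, angles in rad, forces in N, time in s.
With the tool pointing down it reaches from about 0.35 to 0.9 m from the base axis. Payload 8.1 kg.
Tool frame: the origin (TCP) lies midway between the tips of the shut fingers; the grasp point (between the pads) lies arm.grasp_offset behind it (arm.grasp_offset is the distance from the TCP to the grasp point, in m); z points along the fingers, y is the line along which they close (so a half turn about z gives the same grasp; the last joint's range is limited). The gripper opens to 92 mm and grips with 3 to 60 N. Pads are 19 mm wide; open, the fingers measure 130 mm over their backs; the gripper's body (75 mm by 190 mm) begins 47 mm behind the grasp point.
Start: joints at [-1.373, 0.434, 0.025, 1.573, -0.012, 1.134, -0.075], TCP at [0.185, 0.597, 0.227] pointing down, gripper open.
Joint ranges: [-2.62, 2.62], [-0.44, 2.09], [-1.27, 1.32], [0.08, 2.57], [-1.32, 4.46], [0.12, 2], [-2.74, 2.74]. Speed limits (rad/s): [2.22, 2.22, 3.01, 3.01, 3.14, 3.14, 3.14].

### API

Orientations are given as a rotation vector (axis times angle).
In Python, from cell import observe, imaging, arm gives the robot as it stands.
- The arm moves only by the tool apply_moves, never from a script. Its argument "commands" is a list of rows, each a list of 5 numbers: the opening in per cent of the stroke, from 0 (shut) to 100 (fully open), then the shift along the world's x, y, z in units of 0.06 m (1.0 is 0.06 m), then the turn about the world's z in units of 0.5 rad (1.0 is 0.5 rad). A call has 1 to 12 rows; each row shifts and turns the commanded pose from where the row before left it; what a row does not reach is not made up. A row lasts 1/8 s, in which the tool goes at most 62.5 mm and 10.7 degrees, less where a joint would pass 70% of its speed; a pose out of reach is approached as far as the arm can. A call with a number of a shift or a turn outside -1 to 1 is refused whole. A call with a gripper value outside its range is refused whole. The fingers move at their own pace and stop on an object; "newtons" is the grip in N (left out, the last holds). Time passes only in rows, so rows that do not move let the fingers close. It gives the time, the measured TCP pose, the force, the opening and the grip force at its end, in the units of the state.
- observe(): the state, without advancing time (a new reading comes with each control period).
- imaging.get_image(name): name is "scene" or "top" or "wrist"; returns (picture, depth): 400x640x3 uint8, red, green, blue; 400x640 float32, m along the optical axis (not along the pixel's ray), 0 where there is no reading.
- imaging.camera_params(name): a dict with "camera_matrix" (3x3 intrinsics, pixels), "origin" and "rotation" of the camera in the world; the wrist camera has in their place "tool_from_camera" (4x4, takes a point from camera to tool coordinates, whose origin is the TCP and whose axes are the flange's). Camera axes: x right, y up, looking along -z (the intrinsics and any distortion apply to the point x, -y, -z); pixel columns grow to the right and rows downward; lengths in m; the calibration is good to about 2 mm. The wrist camera is an equidistant fisheye: a pixel r from the principal point sees the ray r / f radians off the axis. A picture is of the moment at which its call begins: read the wrist's pose just before it. camera_params takes no time and is no camera call.
- arm.sign_off(): hands the job in; it is judged then, once.
The state is a dict: "clock": time; "joints": joint angles; "dq": joint speeds; "joint_efforts": joint torques, N m; "position": TCP position; "ee_rot": TCP orientation; "force": force on the tool from outside, world axes, zero at the start; "ft_torque": the same for the moment, N m; "width": opening from 0.0 (shut) to 1.0 (fully open); "gripper_force": force on a finger pad.
Only numpy, scipy, OpenCV 4.12 (cv2) and the standard library are available. Lean on these libraries where they do the work, as an engineer would, in place of code of your own. Each camera call takes 0.05 s, during which the arm holds its last target. There are 200 camera calls.

### The job

First use the hand pusher to sweep the three loose metal offcuts off the squaring stage into the scrap tray on its side, without touching them with the gripper or the block, and put the pusher back down on the bench. Then stand the machined block flat on the stage and press it into the corner, its long side against the long low fence and its end against the short tall fence, and finish while still holding it pressed firmly against both fences at once: do not let go. Leave the mouse, the jar and the round specimen puck where they are.

Things in the scene. Friction and masses are not known exactly. Their poses are not given: they have to be found in the camera images.
- stage: Squaring stage fixed to the bench: dark iron block 140 (x) x 150 (y) x 45 mm high, scrap tray on its -y side. Origin: centre of the iron block's underside; z up. The long fence runs along its +x edge, the short one along +y; -x and -y edges are open. Free top: x -70 to +58, y -75 to +63 mm. The top and the fences are rigid, ground smooth and lightly oiled (friction about 0.2). Position and yaw vary.
- corner (a point): The corner of the stage: where the inner faces of the two fences meet the working top (stage frame x 58, y 63, z 45 mm). Same axes as the stage: from it the block goes to -x and -y.
- fence_long: Long low steel fence fixed on the stage, 12 (x) x 150 (y) x 16 mm high above the working top. Its inner face looks to the stage's -x, at stage x = 58 mm. Origin: centre of its underside; axes as the stage.
- fence_short: Short tall steel fence fixed on the stage, 128 (x) x 12 (y) x 32 mm high above the working top. Its inner face looks to the stage's -y, at stage y = 63 mm. Origin: centre of its underside; axes as the stage.
- tray (a point): Centre of the inner floor of the open steel scrap tray fixed to the stage's -y side (stage frame x 0, y -120, z 3 mm); axes as the stage. The tray is 130 (x) x 90 (y) mm inside and begins directly at the -y edge of the working top; walls 3 mm thick, rim 38 mm above the bench, 7 mm below the working top.
- block: Machined aluminium specimen block, loose, 70 (x) x 40 (y) x 56 mm high (z), about 0.34 to 0.5 kg, with a shallow slot 14 mm wide and 6 mm deep across the middle of its top. Origin: centre of its underside; x along its long side. It stands upright on the bench, on the left or right of the stage, at a varying yaw. In the corner its origin lies 20 mm from the long fence and 35 mm from the short one, its x axis along the stage's y (either way round).
- pusher: Hand pusher standing on the bench on the other side of the stage, 0.13 to 0.21 kg: black foot 104 (x) x 24 (y) mm, 25 mm high, under a wooden back 108 x 28 mm, 12 mm thick (37 mm above the underside), with an upright wooden grip on top, 70 (x) x 22 (y) mm, reaching from 37 to 79 mm above the underside: pinch the grip across its 22 mm thickness from above. Origin: centre of the underside; x along its length. Its yaw varies.
- offcut_bar: Loose steel bar end 22 x 18 x 18 mm, 50 g, lying on the stage top. The three offcuts lie with their centres within 37 mm of the stage's x = 0 line and between stage y = -40 and +15 mm. Origin: its centre.
- offcut_round: Loose round steel offcut, diameter 22 mm, 18 mm high, 50 g, standing on the stage top. Origin: its centre.
- offcut_angle: Loose L-shaped steel offcut, 24 x 22 x 18 mm high, 40 g, on the stage top. Origin: centre of its outer box.
- mouse: Black computer mouse 100 x 58 x 32 mm on the bench, bystander, far left. Origin: centre of its underside.
- jar: White plastic jar, diameter 48, 70 mm high, on the bench, bystander, far right. Origin: centre of its underside.
- puck: Grey round resin specimen puck, diameter 32, 20 mm high, on the bench between robot and stage, bystander. Origin: centre of its underside.

How it is judged:
On the way:
1. all three offcuts lie in the scrap tray, before the block is brought to the corner (x of offcut_bar in the frame of tray between -0.066 and 0.066 m and y of offcut_bar in the frame of tray between -0.046 and 0.046 m and z of each of offcut_bar, offcut_round, offcut_angle in the frame of tray below 0.036 m and x of offcut_round in the frame of tray between -0.066 and 0.066 m and y of offcut_round in the frame of tray between -0.046 and 0.046 m and x of offcut_angle in the frame of tray between -0.066 and 0.066 m and y of offcut_angle in the frame of tray between -0.046 and 0.046 m and horizontal distance between block and corner above 0.1 m), for 0.2 s.
At the end, for the whole second after the job is handed in: Offcuts in the tray (under 36 mm above its floor); block on the stage within 3 mm of the corner position, square and upright within 0.05 rad, still, held by the robot and pressing on each fence with over 1.5 N; pusher lying free on the bench, clear of stage and block (x of offcut_bar in the frame of tray between -0.066 and 0.066 m and y of offcut_bar in the frame of tray between -0.046 and 0.046 m and z of each of offcut_bar, offcut_round, offcut_angle in the frame of tray below 0.036 m and x of offcut_round in the frame of tray between -0.066 and 0.066 m and y of offcut_round in the frame of tray between -0.046 and 0.046 m and x of offcut_angle in the frame of tray between -0.066 and 0.066 m and y of offcut_angle in the frame of tray between -0.046 and 0.046 m and x of block in the frame of corner between -0.023 and -0.017 m and y of block in the frame of corner between -0.038 and -0.032 m and z of block in the frame of corner between -0.003 and 0.003 m and angle between block's own z axis and vertical below 0.05 rad and angle between the x axis of block and the y axis of stage, either way round below 0.05 rad and contact force between block and fence_long above 1.5 N and contact force between block and fence_short above 1.5 N and contact force between the fingers and block above 1.5 N and contact force between each of block, the fingers and pusher below 0.05 N and linear speed of block below 0.01 m/s and height (world z) of pusher below 0.03 m and contact force between pusher and stage below 0.05 N and linear speed of pusher below 0.02 m/s); the arm keeps its last pose, push and grip.
It fails at once if an offcut was touched by the robot (contact force between any of the arm, the fingers and offcut_bar above 0.3 N or contact force between any of the arm, the fingers and offcut_round above 0.3 N or contact force between any of the arm, the fingers and offcut_angle above 0.3 N).
It fails at once if an offcut was pushed with the block (contact force between block and offcut_bar above 0.3 N or contact force between block and offcut_round above 0.3 N or contact force between block and offcut_angle above 0.3 N).
It fails at once if a bystander was moved more than 15 mm (distance of any of mouse, jar, puck from where it was at the start of the episode above 0.015 m).
It also fails if it takes over 72 s, if anything falls off the work surface, if the arm or the gripper's body presses on something with over 40 N, if the wrist force passes 120 N, or if a joint passes its speed limit or range.

## Working session

There is one attempt and no reset: what is moved stays moved. The work goes in short steps, Python scripts to look and compute and a tool call to move; the robot and the scene stay as the last step left them, time stands still between calls to the robot, and variables do not carry over. Pictures are saved under pics/ and viewed, at most 10 in all, crops included, and the job is handed in when it is done.

Besides the shell and the picture viewer there is one more tool, called after "Call:" as name([rows], argument=value, ...), one row to a line, values as JSON. apply_moves: Moves the arm, as the interface text tells. Its arguments: {"type":"object","properties":{"commands":{"type":"array"},"newtons":{"type":"number"}},"required":["commands"]}

```bash
mkdir -p pics; python3 - <<'E'
from cell import observe, imaging, arm
import cv2,numpy as np
s=observe();print({k:np.round(v,3) for k,v in s.items()},arm.grasp_offset)
for n in["top","scene"]:
    p,d=imaging.get_image(n);cv2.imwrite(f"pics/{n}0.png",p[:,:,::-1]);np.savez(f"{n}0.npz",p=p,d=d);print(n,imaging.camera_params(n))
print(imaging.camera_params("wrist"))
E
```

```text
{'clock': np.float64(0.0), 'joints': array([-1.373,  0.435,  0.025,  1.574, -0.012,  1.134, -0.075]), 'dq': array([ 0.002,  0.   ,  0.   ,  0.   , -0.002,  0.   ,  0.   ]), 'joint_efforts': array([-1.0000e-03, -6.6787e+01,  9.8400e-01, -3.1446e+01, -6.1000e-02,
        4.3000e-02,  0.0000e+00]), 'position': array([0.185, 0.596, 0.226]), 'ee_rot': array([-4.710e-01, -3.106e+00,  2.000e-03]), 'force': array([-0.241,  0.598, -0.032]), 'ft_torque': array([-0.037, -0.   ,  0.088]), 'gripper_force': np.float64(0.0), 'width': np.float64(1.001)} 0.0188
top {'camera_matrix': array([[454.21927206,   0.        , 321.63568065],
       [  0.        , 454.21927206, 200.43954394],
       [  0.        ,   0.        ,   1.        ]]), 'origin': array([0.44251382, 0.00305432, 1.14625333]), 'rotation': array([ 0.07559057, -0.08490639, -1.55224099])}
scene {'camera_matrix': array([[417.25433948,   0.        , 316.30192059],
       [  0.        , 417.25433948, 199.1662256 ],
       [  0.        ,   0.        ,   1.        ]]), 'origin': array([ 0.87106407, -0.56326194,  0.65715732]), 'rotation': array([0.8196044 , 0.20864702, 0.4820086 ])}
{'camera_matrix': array([[309.70691629,   0.        , 318.6043662 ],
       [  0.        , 309.70691629, 197.52868325],
       [  0.        ,   0.        ,   1.        ]]), 'tool_from_camera': array([[ 5.85641375e-05,  9.64421161e-01,  2.64370614e-01,
         7.11206230e-02],
       [ 9.99999998e-01, -6.39573957e-05,  1.17930217e-05,
        -2.63638087e-04],
       [ 2.82818956e-05,  2.64370613e-01, -9.64421162e-01,
        -1.58739802e-01],
       [ 0.00000000e+00,  0.00000000e+00,  0.00000000e+00,
         1.00000000e+00]])}
```

View pics/top0.png

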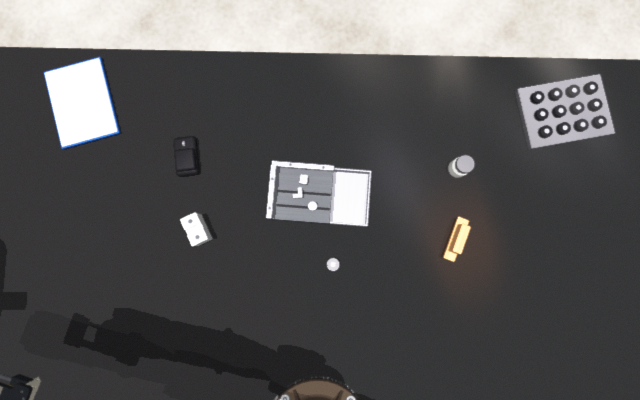

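View pics/scene0.png

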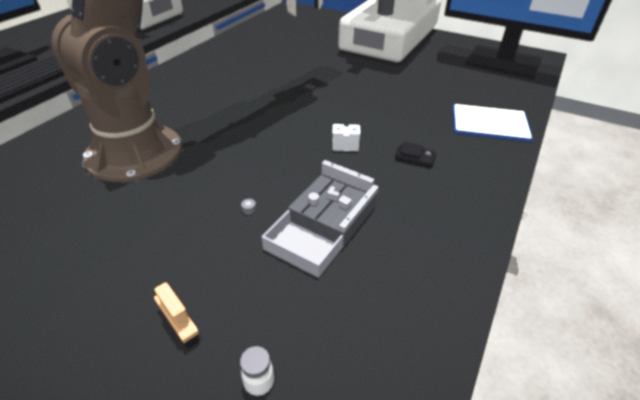

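Top view: block near (195,229), pusher (457,239), stage with tray on its right (320,193), offcuts at (303,179), (297,193), (312,206), puck (333,264), mouse (186,156), jar (461,166). Image up is +x and image left is +y.

```bash
cat >h.py <<'E'
import numpy as np,cv2
from scipy.spatial.transform import Rotation as R
from cell import observe, imaging, arm
def ray(n,uv):
    c=imaging.camera_params(n);K=c["camera_matrix"];uv=np.atleast_2d(uv).astype(float)
    d=np.c_[(uv[:,0]-K[0,2])/K[0,0],-(uv[:,1]-K[1,2])/K[1,1],-np.ones(len(uv))]
    return np.array(c["origin"]),d@R.from_rotvec(c["rotation"]).as_matrix().T
def plane(n,uv,z):
    o,d=ray(n,uv);return (o+d*((z-o[2])/d[:,2])[:,None])[:,:2]
def cloud(n,dep):
    v,u=np.mgrid[:dep.shape[0],:dep.shape[1]];o,d=ray(n,np.c_[u.ravel(),v.ravel()])
    return (o+d*dep.ravel()[:,None]).reshape(dep.shape+(3,))
def rect(xy):
    (c,w,a)=cv2.minAreaRect((np.asarray(xy)*1000).astype(np.float32));
    if w[0]<w[1]: w=(w[1],w[0]);a+=90
    return np.round(c,1),np.round(w,1),round((a+90)%180-90,1)
E
python3 - <<'E'
from h import *
f=np.load("top0.npz");p,d=f["p"],f["d"];C=cloud("top",d);z=C[...,2]
hsv=cv2.cvtColor(p,cv2.COLOR_RGB2HSV)
def go(name,box,lo,hi,zp,m=None):
    u0,v0,u1,v1=box;k=np.zeros(z.shape,bool);k[v0:v1,u0:u1]=1;k&=(z>lo)&(z<hi)
    if m is not None:k&=m
    n,l,st,_=cv2.connectedComponentsWithStats(k.astype(np.uint8));i=1+np.argmax(st[1:,4]);v,u=np.nonzero(l==i)
    print(name,len(u),np.median(z[l==i]).round(4),rect(plane("top",np.c_[u,v],zp)))
print("bench z",np.median(z[280:300,400:440]))
go("grip",(430,205,485,270),.065,.1,.079)
go("pusher",(430,205,485,270),.02,.1,.037)
go("block",(170,200,225,255),.045,.075,.056)
go("shortf",(255,150,285,230),.069,.09,.077)
go("longf",(280,155,345,172),.054,.068,.061)
go("stagetop",(268,160,335,226),.038,.052,.045)
go("whole",(250,150,390,240),.02,.1,.045)
go("puck",(315,250,350,280),.01,.04,.02)
go("jar",(440,145,480,185),.055,.09,.07)
go("mouse",(165,125,210,185),.01,.05,.025)
for n,b in dict(bar=(296,172,312,186),ang=(290,186,303,200),rnd=(305,200,319,212)).items():
    go(n,b,.055,.075,.063)
cv2.imwrite("pics/stage0.png",cv2.resize(p[145:240,250:390,::-1],None,fx=5,fy=5,interpolation=2))
E
```

```text
bench z 0.0008774685322773257
grip 319 0.0793 (array([ 468.8, -328.9]), array([70.3, 25.6]), -20.8)
pusher 658 0.0617 (array([ 467. , -333.9]), array([108.2,  39.6]), -20.8)
block 523 0.0557 (array([481.1, 302.1]), array([71.4, 42.9]), 26.4)
shortf 292 0.0776 (array([572.2, 118.3]), array([127.3,  13.1]), -3.5)
longf 285 0.0619 (array([637.6,  35.7]), array([129.2,  13.6]), 87.0)
stagetop 2780 0.046 (array([569. ,  44.4]), array([138.6, 129.7]), 86.6)
whole 3930 0.0466 (array([573. ,   5.5]), array([246.1, 144.2]), 86.6)
puck 128 0.0209 (array([401.8, -30.8]), array([29.5, 29.2]), -89.1)
jar 275 0.0709 (array([ 646.8, -344.2]), array([45.4, 42.2]), -45.2)
mouse 895 0.0265 (array([664.1, 338.7]), array([99.6, 58.3]), 7.9)
bar 74 0.0636 (array([604.8,  43.1]), array([22.8, 17.8]), -8.2)
ang 61 0.0636 (array([570.8,  57. ]), array([24.1, 19.2]), 1.2)
rnd 65 0.0633 (array([540.1,  20.4]), array([19.2, 19.2]), 1.0)
```

View pics/stage0.png

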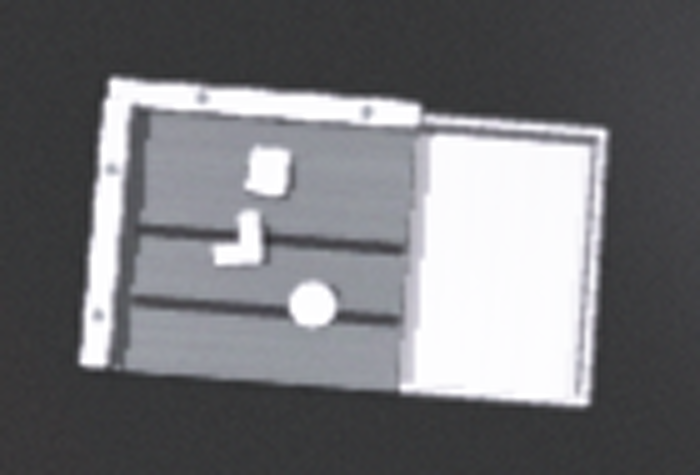

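Stage sits at about (574.5, 49.4) mm with yaw −3.3°. The pusher is at (468, −330) with yaw −21°, and the block at (481, 302) with yaw 26°. The offcuts, in the stage frame, span x from −44 to +42 and reach y of about 20, so the pusher covers them when centred. Next I go to the pusher.

Call:
apply_moves([
  [100,0.9,-0.4,0,0],
  [100,0.9,-0.4,0,0],
  [100,0.9,-0.4,0,0],
  [100,0.9,-0.4,0,0],
  [100,0.9,-0.4,0,0],
  [100,0,-0.9,0,0],
  [100,0,-0.9,0,0],
  [100,0,-0.9,0,0],
  [100,0,-0.9,0,0],
  [100,0,-0.9,0,0],
  [100,0,-0.9,0,0],
  [100,0,-0.9,0,0],
])

```text
clock: 1.6
position: [0.4548, 0.0971, 0.2266]
ee_rot: [-0.471, -3.106, 0.0]
force: [0.7, 0.3, 0.3]
width: 1.002
gripper_force: 0.0
```

Call:
apply_moves([
  [100,0,-0.9,0,0],
  [100,0,-0.9,0,0],
  [100,0,-0.9,0,0],
  [100,0,-0.9,0,0],
  [100,0,-0.9,0,0],
  [100,0,-0.9,0,0],
  [100,0,-0.9,-0.2,0],
  [100,0.2,-0.9,-0.5,-0.12],
  [100,0,0,-0.5,0],
  [100,0,0,0,0],
  [100,0,0,0,0],
])

```text
clock: 2.98
position: [0.4675, -0.3322, 0.1558]
ee_rot: [0.562, 3.09, 0.0]
force: [0.0, 0.3, -0.9]
width: 0.998
gripper_force: 0.0
```

Call:
apply_moves([
  [100,0.01,0.03,-0.7,0],
  [100,0,0,-0.7,0],
  [100,0,0,-0.48,0],
  [100,0,0,0,0],
  [0,0,0,0,0],
  [0,0,0,0,0],
  [0,0,0,0,0],
  [0,0,0,0,0],
  [0,0,0,0,0],
  [0,0,0,0,0],
  [0,0,0,0,0],
], newtons=40)

```text
clock: 4.35
position: [0.4677, -0.3309, 0.0421]
ee_rot: [-0.564, -3.09, -0.0]
force: [0.1, -0.0, 0.5]
width: 0.292
gripper_force: 0.0
```

Call:
apply_moves([
  [0,0,0,0,0],
  [0,0,0,0,0],
  [0,0,0,0,0],
  [0,0,0,0.7,0],
  [0,0,0,0.7,0],
  [0,0,0,0.7,0],
  [0,0,0,0,0],
  [0,0,0,0,0],
])

```text
clock: 5.35
position: [0.4673, -0.3303, 0.1674]
ee_rot: [-0.563, -3.09, -0.001]
force: [-0.5, 0.3, -1.6]
width: 0.239
gripper_force: 40.0
```

```bash
python3 - <<'E'
from h import *
s=observe();print(s["position"],s["width"],s["gripper_force"],s["force"])
f={}
p,d=imaging.get_image("scene");C=cloud("scene",d)
hsv=cv2.cvtColor(p,cv2.COLOR_RGB2HSV);k=(hsv[...,0]>8)&(hsv[...,0]<25)&(hsv[...,1]>90)&(hsv[...,2]>90)
P=C[k];P=P[(P[:,1]<-.15)&(P[:,0]>.35)&(P[:,2]>.1)];print(len(P),P.min(0),P.max(0))
y0,x0=100,40
cv2.imwrite("pics/lift.png",cv2.resize(p[180:380,60:340,::-1],None,fx=2.5,fy=2.5))
E
```

```text
[ 0.46732372 -0.33034201  0.16739792] 0.23900348140486952 39.9788635969162 [-0.54500152  0.33854611 -1.56715764]
1433 [ 0.43660363 -0.56326194  0.12723008] [ 0.87106407 -0.28633311  0.65715732]
```

View pics/lift.png

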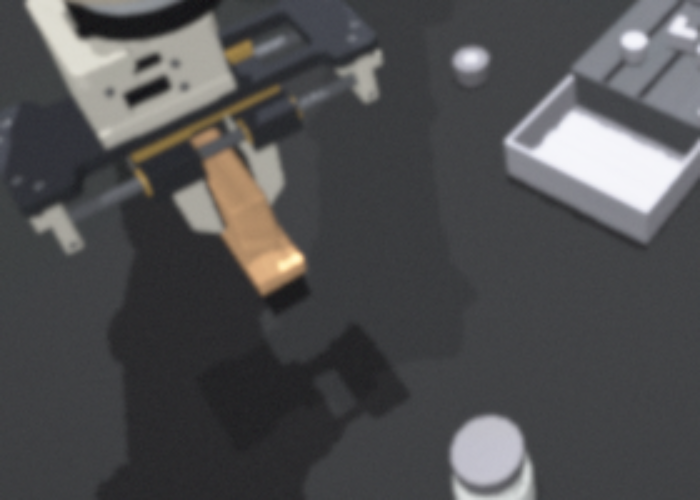

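Call:
apply_moves([
  [0,0.22,0.88,0.1,0.075],
  [0,0.22,0.88,0.1,0.075],
  [0,0.22,0.88,0,0.075],
  [0,0.22,0.88,0,0.075],
  [0,0.22,0.88,0,0.075],
  [0,0.22,0.88,0,0.075],
  [0,0.22,0.88,0,0.075],
  [0,0.24,0.88,0,0.08],
  [0,0,0,0,0],
  [0,0,0,0,0],
  [0,0,0,0,0],
])

```text
clock: 6.78
position: [0.574, 0.0897, 0.1795]
ee_rot: [-0.096, -3.139, 0.001]
force: [0.6, -0.6, -1.4]
width: 0.236
gripper_force: 40.0
```

```bash
python3 - <<'E'
from h import *
s=observe();print(s["position"],s["ee_rot"],s["width"],s["gripper_force"],s["force"])
p,d=imaging.get_image("scene")
cv2.imwrite("pics/above.png",cv2.resize(p[80:280,200:440,::-1],None,fx=3,fy=3))
E
```

```text
[0.57403004 0.08972873 0.17954114] [-9.55153180e-02 -3.13894004e+00  1.46521948e-03] 0.23591732017635308 39.978790283203125 [ 0.59960506 -0.61578215 -1.4367136 ]
```

View pics/above.png

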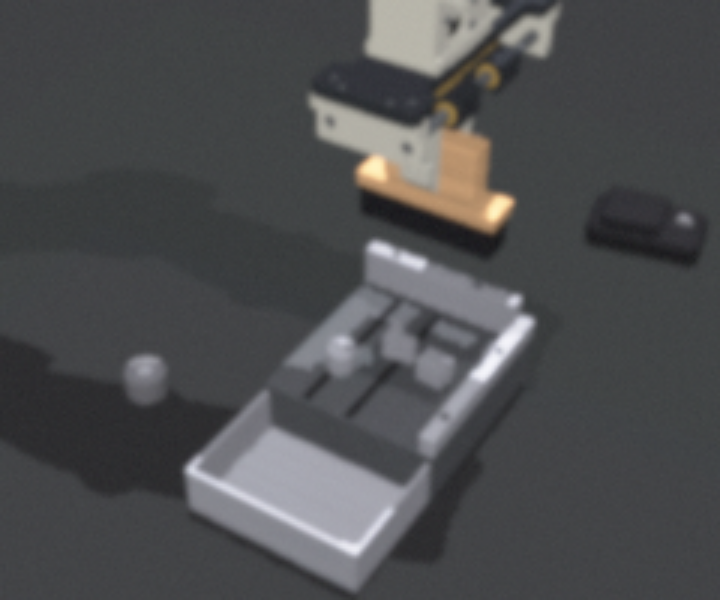

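Call:
apply_moves([
  [0,0.02,0.04,-0.3,0.005],
  [0,0,0,-0.4,0],
  [0,0,0,-0.4,0],
  [0,0,0,-0.2,0],
  [0,0,0,-0.1,0],
  [0,0,0,-0.08,0],
  [0,0,0,0,0],
  [0,0,0,0,0],
])

```text
clock: 7.82
position: [0.5761, 0.094, 0.0919]
ee_rot: [0.088, 3.139, 0.001]
force: [0.2, 0.1, -1.2]
width: 0.236
gripper_force: 40.0
```

Call:
apply_moves([
  [0,-0.01,-0.01,-0.05,0],
  [0,0,0,0,0],
  [0,0,0,0,0],
])

```text
clock: 8.2
position: [0.5752, 0.0933, 0.0884]
ee_rot: [0.088, 3.14, 0.0]
force: [-0.1, 0.3, -2.4]
width: 0.237
gripper_force: 40.0
```

Call:
apply_moves([
  [0,-0.006,-0.1,0,0],
  [0,-0.008,-0.14,0,0],
  [0,-0.008,-0.14,0,0],
  [0,-0.008,-0.14,0,0],
  [0,-0.008,-0.14,0,0],
  [0,-0.008,-0.14,0,0],
  [0,-0.008,-0.14,0,0],
  [0,-0.008,-0.14,0,0],
  [0,-0.008,-0.14,0,0],
  [0,-0.008,-0.14,0,0],
  [0,-0.008,-0.14,0,0],
  [0,-0.008,-0.14,0,0],
])

```text
clock: 9.7
position: [0.5695, -0.0056, 0.0884]
ee_rot: [0.088, 3.14, 0.0]
force: [0.3, 0.5, -0.9]
width: 0.242
gripper_force: 40.0
```

Call:
apply_moves([
  [0,-0.008,-0.14,0,0],
  [0,-0.008,-0.14,0,0],
  [0,-0.006,-0.1,0,0],
  [0,0,0,0,0],
  [0,0,0,0,0],
  [0,0,0,0,0],
])

```text
clock: 10.45
position: [0.5682, -0.0274, 0.0883]
ee_rot: [0.087, 3.14, 0.0]
force: [-0.2, 1.0, -2.2]
width: 0.235
gripper_force: 40.0
```

```bash
python3 - <<'E'
from h import *
s=observe();print(s["position"],s["ee_rot"],s["width"],s["gripper_force"],s["force"])
p,d=imaging.get_image("scene")
cv2.imwrite("pics/swept.png",cv2.resize(p[80:280,200:440,::-1],None,fx=3,fy=3))
E
```

```text
[ 0.56819837 -0.0274282   0.08832666] [8.67265199e-02 3.14039515e+00 3.64623762e-04] 0.2351971182846853 39.97890293598175 [-0.18746763  0.96204506 -2.19520393]
```

View pics/swept.png

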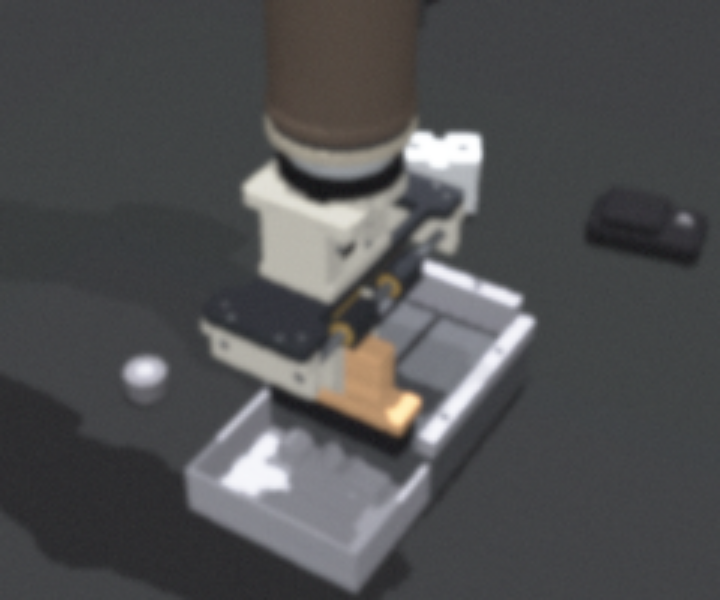

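The top is clear and the offcuts appear in the tray, near pixels (300,440) to (370,470). I put the pusher back at its old spot.

Call:
apply_moves([
  [0,0,0.03,0.3,0],
  [0,0,0,0.5,0],
  [0,0,0,0.5,0],
  [0,0,0,0.2,0],
  [0,-0.28,-0.84,0,-0.1],
  [0,-0.28,-0.84,0,-0.1],
  [0,-0.28,-0.84,0,-0.1],
  [0,-0.28,-0.84,0,-0.1],
  [0,-0.28,-0.84,0,-0.1],
  [0,-0.28,-0.86,0,-0.11],
  [0,0,0,0,0],
  [0,0,0,0,0],
])

```text
clock: 12.0
position: [0.4672, -0.3291, 0.1776]
ee_rot: [-0.564, -3.09, -0.001]
force: [1.1, -0.4, -0.9]
width: 0.236
gripper_force: 40.0
```

Call:
apply_moves([
  [0,0,0,-0.6,0],
  [0,0,0,-0.6,0],
  [0,0,0,-0.5,0],
  [0,0,0,-0.3,0],
  [0,0,0,-0.15,0],
  [0,0,0,-0.06,0],
  [0,0,0,0,0],
  [0,0,0,0,0],
])

```text
clock: 13.0
position: [0.4678, -0.33, 0.0465]
ee_rot: [0.564, 3.089, -0.001]
force: [-0.4, -0.4, -0.9]
width: 0.24
gripper_force: 40.0
```

Call:
apply_moves([
  [0,0,0,-0.04,0],
  [0,0,0,-0.03,0],
  [0,0,0,0,0],
  [0,0,0,0,0],
])

```text
clock: 13.5
position: [0.4675, -0.3298, 0.042]
ee_rot: [0.564, 3.09, 0.0]
force: [-1.1, 1.0, 4.9]
width: 0.24
gripper_force: 40.0
```

Call:
apply_moves([
  [100,0,0,0,0],
  [100,0,0,0,0],
  [100,0,0,0,0],
  [100,0,0,0,0],
  [100,0,0,0,0],
  [100,0,0,0,0],
  [100,0,0,0.3,0],
  [100,0,0,0.7,0],
  [100,0,0,0.7,0],
  [100,0,0,0.8,0],
  [100,0,0.3,0.2,-0.3],
])

```text
clock: 14.88
position: [0.4681, -0.3142, 0.2083]
ee_rot: [0.8, 3.031, -0.003]
force: [0.8, 0.7, 0.2]
width: 0.998
gripper_force: 0.0
```

Call:
apply_moves([
  [100,0.02,0.8,0,-0.35],
  [100,0.02,0.8,0,-0.35],
  [100,0.02,0.8,0,-0.35],
  [100,0.02,0.8,0,-0.35],
  [100,0.02,0.8,0,-0.35],
  [100,0.02,0.8,0,-0.35],
  [100,0.02,0.8,0,-0.35],
  [100,0.02,0.8,0,-0.35],
  [100,0.02,0.8,0,-0.35],
  [100,0.02,0.8,0,-0.35],
  [100,0,0,0,0],
  [100,0,0,0,0],
])

```text
clock: 16.38
position: [0.4794, 0.1675, 0.2042]
ee_rot: [2.84, 1.343, 0.001]
force: [-0.6, -0.5, -0.4]
width: 1.001
gripper_force: 0.0
```

```bash
python3 - <<'E'
from h import *
s=observe();r=s["ee_rot"];print(s["position"],s["width"],s["force"],"yaw y",2*np.degrees(np.arctan2(r[1],r[0]))-90)
p,d=imaging.get_image("top");C=cloud("top",d);z=C[...,2]
def go(name,box,lo,hi,zp):
    u0,v0,u1,v1=box;k=np.zeros(z.shape,bool);k[v0:v1,u0:u1]=1;k&=(z>lo)&(z<hi)
    n,l,st,_=cv2.connectedComponentsWithStats(k.astype(np.uint8))
    for i in range(1,n):
        if st[i,4]>25:
            v,u=np.nonzero(l==i);print(name,len(u),np.median(z[l==i]).round(4),rect(plane("top",np.c_[u,v],zp)))
go("tray",(338,172,368,222),.012,.034,.021)
go("pusher",(430,205,485,270),.02,.1,.037)
go("stage",(280,170,332,222),.053,.075,.063)
cv2.imwrite("pics/t2.png",cv2.resize(p[130:280,160:490,::-1],None,fx=2.4,fy=2.4))
E
```

```text
[0.47937536 0.16747001 0.20422726] 1.0011469423722466 [-0.59658581 -0.51166941 -0.43512731] yaw y -39.36921510283851
tray 83 0.0217 (array([585.3, -48.1]), array([50.4, 10. ]), 0.7)
tray 26 0.0229 (array([537.6, -46.2]), array([20.,  5.]), 0.7)
pusher 660 0.0621 (array([ 466.8, -333.3]), array([108.2,  39.5]), -20.7)
```

View pics/t2.png

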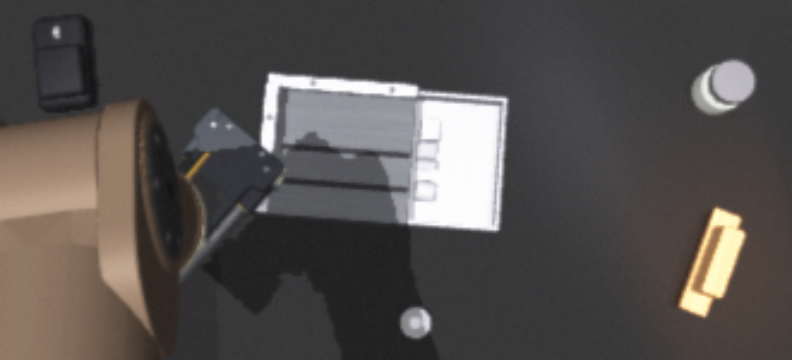

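All three offcuts lie in the tray (picture pixels (430,130), (427,155), (427,190)), the top is clear, and the pusher stands free. On to the block.

Call:
apply_moves([
  [100,0.03,0.75,0,-0.28],
  [100,0,0.75,0,-0.28],
  [100,0,0.76,0,-0.285],
  [100,0,0,-0.5,0],
  [100,0,0,-0.7,0],
  [100,0,0,0,0],
  [100,0,0,0,0],
])

```text
clock: 17.3
position: [0.4823, 0.3027, 0.1331]
ee_rot: [-3.059, -0.713, -0.002]
force: [0.0, 0.3, -0.5]
width: 1.001
gripper_force: 0.0
```

```bash
python3 - <<'E'
from h import *
s=observe();r=s["ee_rot"];print(s["position"],s["width"],"yaw y",2*np.degrees(np.arctan2(r[1],r[0]))-90)
c=imaging.camera_params("wrist");K=c["camera_matrix"];T=c["tool_from_camera"];p,d=imaging.get_image("wrist")
v,u=np.mgrid[:400,:640];a=(u-K[0,2])/K[0,0];b=(v-K[1,2])/K[1,1];th=np.hypot(a,b);si=np.sin(th)/np.maximum(th,1e-9)
ray_=np.stack([a*si,-b*si,-np.cos(th)],-1);P=ray_*(d/np.maximum(np.cos(th),.05))[...,None]
W=(P@T[:3,:3].T+T[:3,3])@R.from_rotvec(r).as_matrix().T+s["position"]
k=(abs(W[...,2]-.056)<.006)&(np.hypot(W[...,0]-.481,W[...,1]-.303)<.06)&(d>0)
n,l,st,_=cv2.connectedComponentsWithStats(k.astype(np.uint8));i=1+np.argmax(st[1:,4]);Q=W[l==i];print(len(Q),np.median(Q[:,2]),rect(Q[:,:2]))
cv2.imwrite("pics/w.png",p[:,:,::-1])
E
```

```text
[0.48231308 0.30269348 0.13312502] 1.0012292524665258 yaw y -423.75367923211934
4177 0.05661450460120371 (array([479.2, 304.5]), array([71.1, 40.1]), 26.4)
```

View pics/w.png

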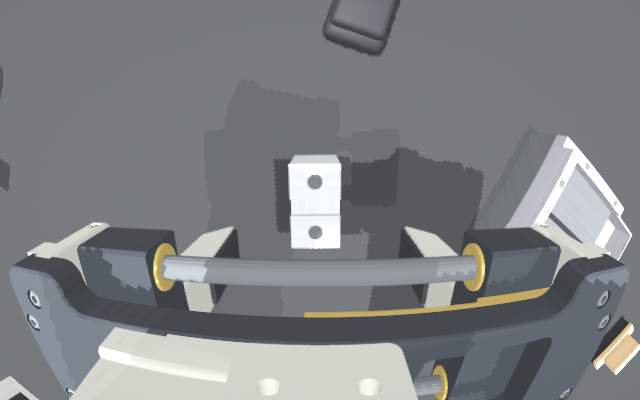

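The wrist view shows the block squarely between the open fingers, centred near (315,205). Descend and grip.

Call:
apply_moves([
  [100,-0.035,0.022,-0.6,0],
  [100,0,0,-0.6,0],
  [100,0,0,-0.5,0],
  [100,0,0,-0.13,0],
  [0,0,0,0,0],
  [0,0,0,0,0],
  [0,0,0,0,0],
  [0,0,0,0,0],
  [0,0,0,0,0],
  [0,0,0,0,0],
  [0,0,0,0,0],
  [0,0,0,0,0],
])

```text
clock: 18.85
position: [0.4791, 0.3047, 0.0218]
ee_rot: [3.059, 0.716, -0.0]
force: [-0.1, -0.9, 2.8]
width: 0.431
gripper_force: 40.0
```

Call:
apply_moves([
  [0,0,0,0,0],
  [0,0,0,0.6,0],
  [0,0,0,0.8,0],
  [0,0,0,0.8,0],
  [0,0,0,0,0],
  [0,0,0,0,0],
])

```text
clock: 19.6
position: [0.478, 0.3048, 0.1526]
ee_rot: [3.059, 0.716, -0.003]
force: [-0.5, 0.1, -5.2]
width: 0.435
gripper_force: 40.0
```

Call:
apply_moves([
  [0,0.35,-0.66,0,0.35],
  [0,0.35,-0.66,0,0.35],
  [0,0.35,-0.66,0,0.35],
  [0,0.35,-0.66,0,0.35],
  [0,0.35,-0.66,0,0.35],
  [0,0.37,-0.65,0,0.35],
  [0,0,0,0,0],
  [0,0,0,0,0],
  [0,0,0,0,0],
])

```text
clock: 20.72
position: [0.6052, 0.0694, 0.1526]
ee_rot: [-2.286, -2.153, 0.002]
force: [0.2, 0.4, -4.6]
width: 0.432
gripper_force: 40.0
```

```bash
python3 - <<'E'
from h import *
s=observe();r=s["ee_rot"];print(s["position"],s["width"],s["force"],"yaw y",2*np.degrees(np.arctan2(r[1],r[0]))-90)
p,d=imaging.get_image("scene")
cv2.imwrite("pics/hover.png",cv2.resize(p[80:280,200:440,::-1],None,fx=3,fy=3))
E
```

```text
[0.60522052 0.06937185 0.15259683] 0.4316943475999438 [ 0.17272029  0.4411919  -4.6132126 ] yaw y -363.43383785092624
```

View pics/hover.png

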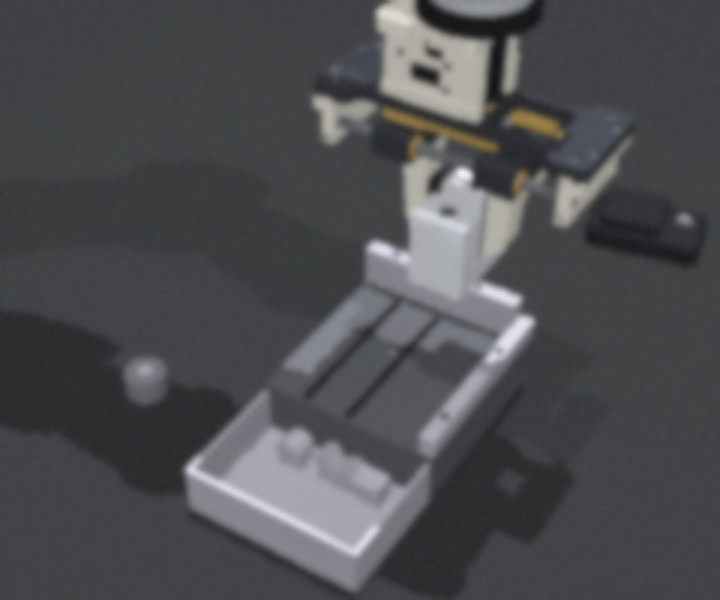

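Block upright over the stage; three offcuts visible in the tray at (295,445), (335,460), (370,478). Lower.

Call:
apply_moves([
  [0,0,-0.03,-0.4,0],
  [0,0,0,-0.5,0],
  [0,0,0,-0.3,0],
  [0,0,0,-0.15,0],
  [0,0,0,-0.03,0],
  [0,0,0,0,0],
  [0,0,0,0,0],
  [0,0,0,0,0],
])

```text
clock: 21.78
position: [0.6066, 0.0661, 0.0715]
ee_rot: [2.288, 2.152, 0.001]
force: [-0.6, 0.3, -4.2]
width: 0.434
gripper_force: 40.0
```

Call:
apply_moves([
  [0,0,0,-0.03,0],
  [0,0,0,0,0],
  [0,0,0,0,0],
])

```text
clock: 22.15
position: [0.6063, 0.066, 0.0691]
ee_rot: [-2.288, -2.152, 0.0]
force: [-0.1, -0.3, -4.9]
width: 0.435
gripper_force: 40.0
```

Call:
apply_moves([
  [0,0,0,-0.02,0],
  [0,0,0,0,0],
  [0,0,0,-0.02,0],
  [0,0,0,0,0],
  [0,0,0,0,0],
])

```text
clock: 22.78
position: [0.6064, 0.066, 0.0669]
ee_rot: [2.288, 2.152, 0.0]
force: [0.0, -0.3, -1.2]
width: 0.436
gripper_force: 40.0
```

Call:
apply_moves([
  [0,0,0,-0.01,0],
  [0,0.05,-0.003,0,0],
  [0,0.04,-0.002,0,0],
  [0,0,0,0,0],
  [0,0,0,0,0],
])

```text
clock: 23.4
position: [0.6121, 0.0657, 0.0668]
ee_rot: [2.288, 2.152, 0.001]
force: [-1.6, 0.2, 5.4]
width: 0.436
gripper_force: 40.0
```

Call:
apply_moves([
  [0,0.02,-0.001,0.005,0],
  [0,0,0,0,0],
  [0,0.02,-0.001,0,0],
  [0,0,0,0,0],
  [0,0,0,0,0],
])

```text
clock: 24.02
position: [0.6129, 0.0657, 0.0669]
ee_rot: [-2.287, -2.151, 0.002]
force: [-8.6, 0.4, 11.0]
width: 0.434
gripper_force: 40.0
```

Call:
apply_moves([
  [0,-0.015,0,0.01,0],
  [0,0.002,0.04,0,0],
  [0,0.002,0.04,0,0],
  [0,0.002,0.03,0,0],
  [0,0,0,0,0],
  [0,0,0,0,0],
])

```text
clock: 24.78
position: [0.6133, 0.0723, 0.0669]
ee_rot: [-2.288, -2.152, 0.001]
force: [-4.1, -1.2, 0.1]
width: 0.433
gripper_force: 40.0
```

Good contact with the long fence. Continue in +y.

Call:
apply_moves([
  [0,0.001,0.02,0,0],
  [0,0.001,0.02,0,0],
  [0,0,0,0,0],
  [0,0,0,0,0],
])

```text
clock: 25.28
position: [0.6134, 0.0747, 0.0669]
ee_rot: [-2.288, -2.152, 0.0]
force: [-4.0, -2.6, -0.7]
width: 0.429
gripper_force: 40.0
```

Call:
apply_moves([
  [0,0,0.015,0,0],
  [0,0,0,0,0],
  [0,0,0.01,0,0],
  [0,0,0,0,0],
  [0,0,0,0,0],
])

```text
clock: 25.9
position: [0.6135, 0.0761, 0.0669]
ee_rot: [-2.288, -2.152, 0.0]
force: [-3.5, -1.9, -2.5]
width: 0.432
gripper_force: 40.0
```

Call:
apply_moves([
  [0,0,0.015,0,0],
  [0,0,0,0,0],
  [0,0,0.015,0,0],
  [0,0,0,0,0],
  [0,0,0,0,0],
])

```text
clock: 26.52
position: [0.6135, 0.0761, 0.067]
ee_rot: [2.289, 2.151, -0.002]
force: [-4.0, -6.5, -3.0]
width: 0.432
gripper_force: 40.0
```

Call:
apply_moves([
  [0,0.01,0.005,-0.005,0],
  [0,0.01,0.005,0,0],
  [0,0,0,0,0],
  [0,0,0,0,0],
  [0,0,0,0,0],
  [0,0,0,0,0],
])

```text
clock: 27.28
position: [0.6135, 0.0761, 0.0669]
ee_rot: [-2.29, -2.151, 0.005]
force: [-10.7, -8.7, 4.9]
width: 0.431
gripper_force: 40.0
```

```bash
python3 - <<'E'
from h import *
p,d=imaging.get_image("scene")
cv2.imwrite("pics/fin.png",cv2.resize(p[80:280,200:440,::-1],None,fx=3,fy=3))
s=observe();r=s["ee_rot"];print(s["position"],s["width"],s["force"],s["gripper_force"],s["ft_torque"],"yaw y",2*np.degrees(np.arctan2(r[1],r[0]))-90)
E
```

```text
[0.61352103 0.07614804 0.06691897] 0.4337033908723242 [-10.93637683  -8.65063293   4.55902498] 39.99155952595174 [-1.7600219   2.28272347  0.069391  ] yaw y -363.58676511688714
```

View pics/fin.png

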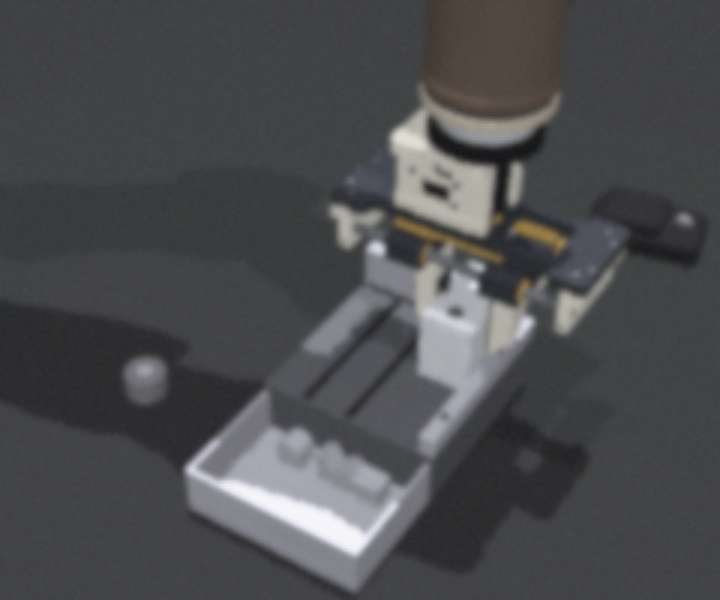

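```bash
python3 -c "
from cell import arm
print(arm.sign_off())"
```

```text
the job is handed in; nothing more can be done
None
```

I handed the job in at about 27 s: all three offcuts are in the scrap tray, the pusher is back on the bench, and the block is still held in the corner, with about 11 N measured toward the long fence and 9 N toward the short one; the sign-off returned no verdict.

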